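Cap the inlet of a particle sensor

ROBOT

A 6-joint arm with a two-finger parallel gripper is mounted at the origin on the work surface. World frame = base frame: x ahead of the robot, y to its left, z up, the work surface at z = 0. Lengths are in m, angles in rad, forces in N, time in s.
With the tool pointing down it reaches from about 0.275 to 0.725 m from the base axis. Payload 15.9 kg.
Tool frame: the origin (TCP) lies between the finger pads, 19 mm behind the fingertips; this is the grasp point; z points along the fingers, y is the line along which they close (so a half turn about z gives the same grasp; the last joint's range is limited). The gripper opens to 85 mm and grips with 20 to 120 N. Pads are 22 mm wide; open, the fingers measure 114 mm over their backs; the gripper's body (76 mm by 85 mm) begins 54 mm behind the grasp point. The pads swing forward as they close: fully open they stand 13 mm farther back than shut.
Start: joints at [-1.238, 0.213, -0.034, 1.323, 0, 1.571], TCP at [0.163, -0.473, 0.25] pointing down, gripper open.
Joint ranges: [-2.98, 2.98], [-0.74, 1.72], [-1.14, 1.35], [-2.1, 2.04], [-1.57, 1.44], [-3.14, 3.14]. Speed limits (rad/s): [1.89, 1.89, 2.39, 2.57, 3.14, 3.14].

INTERFACE

Orientations are given as [roll, pitch, yaw] about the fixed x, y, z axes, in that order (R = Rz(yaw) Ry(pitch) Rx(roll)).
In Python, from cell import arm gives the robot as it stands.
- The arm moves only by the tool play_rows, never from a script. Its argument "motion" is a list of rows, each an object of numbers: "tx", "ty", "tz": the shift along the world's x, y, z in cm; "rx", "ry", "rz": the turn, a rotation vector about the world's x, y, z in degrees. A call has 1 to 20 rows; each row shifts and turns the commanded pose from where the row before left it; what a row does not reach is not made up. A row lasts 1/10 s, in which the tool goes at most 50 mm and 8.59 degrees, less where a joint would pass 70% of its speed; a pose out of reach is approached as far as the arm can. A call with a gripper value outside its range is refused whole. "jaw" is the finger opening in cm, from 0 to 8.54, set as the call begins (left out, the last holds). The fingers move at their own pace and stop on an object; "grip_force" is the grip in N (left out, the last holds). Time passes only in rows, so rows that do not move let the fingers close. It gives the time, the measured TCP pose, the force, the opening and the grip force at its end, in the units of the state.
- arm.state(): the state, without advancing time (a new reading comes with each control period).
- arm.read_camera(name): name is "scene" or "top"; returns a dict with "img" (480x640x3 uint8, blue, green, red), "mtx" (3x3 intrinsics, pixels), "cam_to_world" (4x4, takes a point from camera to world coordinates). Camera axes: x right, y down, z forward; pixel columns grow to the right and rows downward; lengths in m; the calibration is good to about 2 mm. A picture is of the moment at which its call begins. There is no depth.
- arm.hand_in(): hands the job in; it is judged then, once.
The state is a dict: "t": time; "joint_positions": joint angles; "joint_velocities": joint speeds; "joint_efforts": joint torques, N m; "tool_pos": TCP position; "tool_rot": TCP orientation; "wrist_force": force on the tool from outside, world axes, zero at the start; "ft_torque": the same for the moment, N m; "finger_gap": opening from 0.0 (shut) to 1.0 (fully open); "grip_force": force on a finger pad.
Only numpy, scipy, OpenCV 4.12 (cv2) and the standard library are available. Lean on these libraries where they do the work, as an engineer would, in place of code of your own. Each camera call takes 0.05 s, during which the arm holds its last target. There are 200 camera calls.

TASK

Put the blue screw cap on the threaded inlet on top of the particle sensor. Lower it on straight, turn it gently backward (anticlockwise from above) until you feel it drop into the start of the thread, then screw it forward (clockwise) until it is fully home, without forcing it at any point. Leave it there and do not disturb the other things on the bench.

Things in the scene. Friction and masses are not known exactly. Their poses are not given: they have to be found in the camera images.
- cap: Blue plastic screw cap, about 60 g, standing mouth down on the bench, 59 mm high. Origin: centre of its mouth rim (underside), z up. A cup of 58 mm outer diameter, 28 mm high (inside 50 mm wide, 24 mm deep); on top a wing grip: a straight bar 48 mm long along the cap's x, 18 mm thick along y, from 28 to 59 mm above the rim, centred on the axis.
- cap_wing (a point): On the cap's axis 48 mm above its rim: a good TCP height for gripping the wing from above across its 18 mm thickness (the fingertips then just clear the cup's top).
- cap_lugs (a point): On the cap's axis 2 mm above its rim. Inside the mouth are three lugs, 4 mm wide, 4 mm high, undersides flush with the rim, reaching in to 19.7 mm from the axis, at 0, 120 and 240 degrees from the cap's x. The cap has about 1.7 mm of play round the neck.
- sensor: Particle sensor, a fixed steel box with navy ends, 150 mm along its x, 190 mm along its y, top at 90 mm; origin at the centre of its underside. A brass threaded inlet neck stands upright in the middle of its top.
- inlet (a point): Centre of the neck's flat tip, on its axis, 26 mm above the box top. Core 36 mm in diameter, its top 8 mm tapering to 25 mm. Round it, out to 45 mm, three equal right-hand thread flights of 90 degrees, climbing anticlockwise by 4 mm per rad, with entry gaps of 30 degrees between. Their angle about the axis differs each time: NOT given by this point or the box.
- thread_top (a point): On the axis, level with the flights' high ends (6.7 mm below the tip). Cap rim below the tip when its lugs rest on the flights: 12 (low end) to 6.7 mm. Turning anticlockwise they climb, then drop 10 mm into the gaps. Clockwise they jam on upright stop ribs, tops 6.7 mm below the tip, at the low ends. Lugs landed on ribs first fall 5 mm onto flights; they can also land in gaps.
- thread_entry (a point): On the axis: height of the cap's rim when the lugs have dropped to the floor of the entry gaps (16.7 mm below the tip). The next rib blocks further anticlockwise turning here. Turning clockwise leads the lugs (4 mm high) into a 6 mm high groove under the flights that descends 4 mm per rad. Pushing straight down gets no deeper.
- thread_home (a point): On the axis: height of the cap's rim when fully home (21.5 mm below the tip), reached 1.4 to 1.75 rad clockwise from the entry, where the lugs meet the stop ribs and the turning moment rises. The neck sits in a rubber bush and yields 0.2 rad per N m of turning. More than 40 N between cap and neck counts as forcing.
- bottle: Bystander: small green bottle with a pale label and blue cap, 44 mm diameter, 85 mm high, origin at the centre of its underside. Leave alone.
- filter: Bystander: pale blue disc filter, 60 mm diameter, 60 mm high, origin at the centre of its underside. Leave alone.
- fitting: Bystander: brass pipe fitting, 34 mm diameter, 52 mm high, origin at the centre of its underside. Leave alone.
Not all that is in view belongs to the job. Of the things like the cap, leave any that is orange or red; of the rest the smaller one is meant.

How it is judged:
On the way, in this order (a step that is already met when the one before it is completed fails the run):
1. the cap has dropped into the thread start (rim more than 15 mm below the neck's tip, not yet screwed down) (z of cap in the frame of inlet between -0.019 and -0.015 m and horizontal distance between cap and inlet below 0.004 m), for 0.1 s.
2. the cap is screwed home (rim more than 20 mm below the neck's tip) (z of cap in the frame of inlet below -0.02 m and horizontal distance between cap and inlet below 0.004 m), for 0.2 s.
At the end, for the whole second after the job is handed in: The cap sits on the inlet, released and at rest, upright within 4 degrees, centred within 4 mm, its rim more than 20 mm below the neck's tip (fully home is 21.5 mm) (all of step 2 and angle between cap's own z axis and vertical below 0.07 rad and linear speed of cap below 0.01 m/s); the robot touches nothing.
It fails at once if the cap is forced: more than 40 N between cap and sensor (contact force between cap and sensor above 40 N).
It fails at once if a bystander is moved by more than 20 mm (distance of any of bottle, filter, fitting from where it was at the start of the episode above 0.02 m).
It also fails if it takes over 72 s, if anything falls off the work surface, if the arm or the gripper's body presses on something with over 40 N, if the wrist force passes 120 N, or if a joint passes its speed limit or range.

## Working session

There is one attempt and no reset: what is moved stays moved. The work goes in short steps, Python scripts to look and compute and a tool call to move; the robot and the scene stay as the last step left them, time stands still between calls to the robot, and variables do not carry over. Pictures are saved under pics/ and viewed, at most 10 in all, crops included, and the job is handed in when it is done.

Besides the shell and the picture viewer there is one more tool, called as a command line: name --argument value ..., lists and objects as JSON in quotes. play_rows: Moves the arm, as the interface text tells. Its arguments: {"type":"object","properties":{"motion":{"type":"array","items":{"type":"object","properties":{"tx":{"type":"number"},"ty":{"type":"number"},"tz":{"type":"number"},"rx":{"type":"number"},"ry":{"type":"number"},"rz":{"type":"number"}}}},"jaw":{"type":"number"},"grip_force":{"type":"number"}},"required":["motion"]}

```bash
mkdir -p pics; python3 - <<'E'
from cell import arm
import cv2,numpy as np,pickle
d={}
for n in("top","scene"):
    r=arm.read_camera(n);d[n]=r;cv2.imwrite(f"pics/{n}0.png",r["img"]);print(n,r["mtx"].round(1).tolist(),r["cam_to_world"].round(4).tolist())
pickle.dump(d,open("c0.pkl","wb"))
print(arm.state())
E
```

```text
top [[449.2, 0.0, 327.2], [0.0, 449.2, 243.8], [0.0, 0.0, 1.0]] [[-0.0507, -0.9759, 0.2123, 0.3118], [-0.9987, 0.0503, -0.0074, -0.0167], [-0.0035, -0.2124, -0.9772, 1.0086], [0.0, 0.0, 0.0, 1.0]]
scene [[522.4, 0.0, 318.8], [0.0, 522.4, 229.3], [0.0, 0.0, 1.0]] [[-0.0573, 0.8737, -0.4831, 0.9794], [0.9983, 0.0553, -0.0184, -0.0173], [0.0106, -0.4833, -0.8754, 0.9161], [0.0, 0.0, 0.0, 1.0]]
{'t': 0.1, 'joint_positions': array([-1.23795087e+00,  2.13285236e-01, -3.49785483e-02,  1.32345236e+00,
       -1.36639740e-05,  1.57080629e+00]), 'joint_velocities': array([ 0.0011297 , -0.00090281,  0.00243586, -0.00089374,  0.000153  ,
       -0.00140451]), 'joint_efforts': array([ 5.25797823e-04, -6.87251329e+01,  4.87802196e+01,  1.23993459e-02,
       -3.57405071e-06,  2.34344947e-05]), 'tool_pos': array([ 0.16327723, -0.47231151,  0.24958353]), 'tool_rot': array([-3.14067284e+00,  1.36731343e-05,  3.32835507e-01]), 'wrist_force': array([-0.39524814,  0.03318151,  0.18757512]), 'ft_torque': array([ 0.01255869, -0.05504169,  0.01953332]), 'grip_force': 0.0, 'finger_gap': 1.000653702105193}
```

View pics/top0.png

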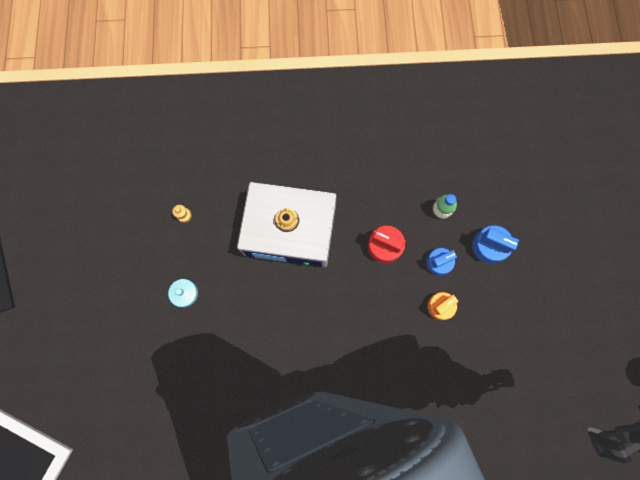

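View pics/scene0.png

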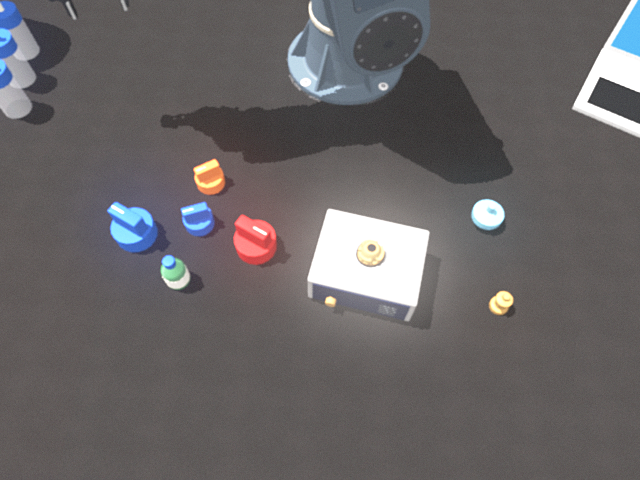

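The top view shows the small blue cap at about (441,261) and the neck at (287,219). In the scene view they are at (198,218) and (370,252). The red, orange and larger blue caps are decoys.

```bash
cat > h.py <<'E'
import numpy as np,cv2
def ray(r,u,v,z):
    K=r["mtx"];T=r["cam_to_world"];d=T[:3,:3]@np.linalg.solve(K,[u,v,1.]);o=T[:3,3]
    return (o+d*(z-o[2])/d[2])[:2]
def proj(r,p):
    T=r["cam_to_world"];c=T[:3,:3].T@(np.asarray(p,float)-T[:3,3]);q=r["mtx"]@c;return q[:2]/q[2]
def tri(views): # [(r,u,v)]
    A=[];b=[]
    for r,u,v in views:
        d=r["cam_to_world"][:3,:3]@np.linalg.solve(r["mtx"],[u,v,1.]);d/=np.linalg.norm(d);P=np.eye(3)-np.outer(d,d)
        A.append(P);b.append(P@r["cam_to_world"][:3,3])
    return np.linalg.lstsq(np.vstack(A),np.hstack(b),rcond=None)[0]
def crop(r,u,v,s=5,w=80,h=60):
    x,y=int(u-w//2),int(v-h//2)
    im=cv2.resize(r["img"][y:y+h,x:x+w],None,fx=s,fy=s,interpolation=cv2.INTER_CUBIC)
    for k in range(0,w,10):cv2.putText(im,str(x+k),(k*s,9),0,.3,(255,255,255));cv2.line(im,(k*s,10),(k*s,14),(255,255,255))
    for k in range(10,h,10):cv2.putText(im,str(y+k),(0,k*s+4),0,.3,(255,255,255));cv2.line(im,(22,k*s),(26,k*s),(255,255,255))
    return im
E
python3 - <<'E'
import pickle,cv2,numpy as np
from h import *
d=pickle.load(open("c0.pkl","rb"));t,s=d["top"],d["scene"]
im=np.vstack([np.hstack([crop(t,441,258),crop(t,287,222)]),np.hstack([crop(s,198,220),crop(s,370,255)])])
cv2.imwrite("pics/crops0.png",im)
print(ray(t,441,261,.028),ray(s,198,220,.028),ray(t,287,219,.116),ray(s,370,250,.116))
for n,r in d.items():
    # blue mask near cap
    hsv=cv2.cvtColor(r["img"],cv2.COLOR_BGR2HSV);m=cv2.inRange(hsv,(100,120,60),(125,255,255))
    k,l,st,c=cv2.connectedComponentsWithStats(m)
    for i in range(1,k):
        if st[i,4]>150:print(n,st[i],c[i].round(1))
E
```

```text
[ 0.47287736 -0.2736402 ] [ 0.48346789 -0.27291026] [0.56209061 0.05659148] [0.57275996 0.05584332]
top [ 472  225   47   38 1237] [493.2 244. ]
top [427 248  30  27 616] [440.6 261. ]
scene [  0   1  22  87 966] [ 7.6 37.4]
scene [612   0  28  56 838] [629.9  32.7]
scene [ 107  202   51   51 1043] [135.9 231. ]
scene [181 202  33  34 615] [198.2 220.1]
```

View pics/crops0.png

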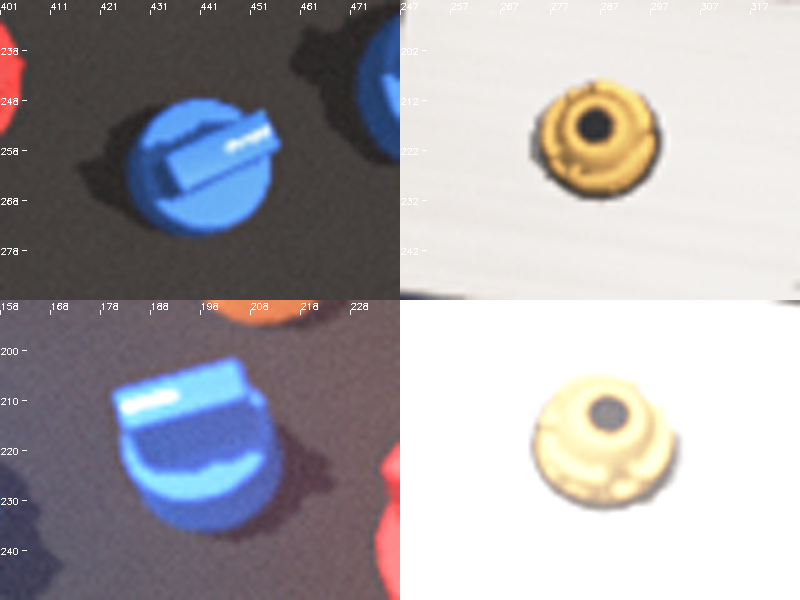

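The cap's bar and the neck's dark bore, at about top (286,217) and scene (371.6,247.6), are both clear. I'll fit the cap model to the silhouettes in both cameras.

```bash
cat > fit.py <<'E'
import numpy as np,cv2
from scipy.optimize import minimize
from h import *
def sil(r,x,y,yaw,z0=0,S=4):
    a=np.linspace(0,2*np.pi,40);c,s=np.cos(yaw),np.sin(yaw)
    cup=[(x+.029*np.cos(q),y+.029*np.sin(q),z0+h) for q in a for h in(0,.028)]
    w=[(x+c*p-s*q,y+s*p+c*q,z0+h) for p in(-.024,.024) for q in(-.009,.009) for h in(.028,.059)]
    m=np.zeros((480*S,640*S),np.uint8)
    for P in(cup,w):
        h=cv2.convexHull(np.float32([proj(r,p) for p in P]))
        cv2.fillConvexPoly(m,np.int32(np.round((h+.5)*S*16-8)),1,shift=4)
    return m
def bluemask(r,u,v,w=40,S=4):
    hsv=cv2.cvtColor(cv2.resize(r["img"],None,fx=S,fy=S,interpolation=cv2.INTER_LINEAR),cv2.COLOR_BGR2HSV)
    m=cv2.inRange(hsv,(95,90,60),(130,255,255))|0
    k,l,st,c=cv2.connectedComponentsWithStats(m)
    i=l[int(v*S),int(u*S)];return (l==i).astype(np.uint8)
def fitcap(views,x0,z0=0):
    def cost(p,vs):
        return sum(np.count_nonzero(sil(r,p[0],p[1],p[2],z0)!=m)/m.sum() for r,m in vs)
    res=[]
    for vs in [views]+[[v] for v in views]:
        b=min((minimize(cost,[x0[0],x0[1],q],args=(vs,),method="Nelder-Mead",options=dict(initial_simplex=[[x0[0],x0[1],q],[x0[0]+.006,x0[1],q],[x0[0],x0[1]+.006,q],[x0[0],x0[1],q+.15]],maxiter=60)) for q in x0[2:]),key=lambda o:o.fun)
        res.append((b.x.round(4),round(b.fun,4)))
    return res
E
python3 - <<'E'
import pickle
from fit import *
d=pickle.load(open("c0.pkl","rb"));t,s=d["top"],d["scene"]
# wing top corners yaw
A=np.array([ray(t,*p,.059) for p in[(434.2,258.6),(454,250)]]);B=np.array([ray(s,*p,.059) for p in[(180.6,208.4),(205.6,201.6),(207.6,208),(183.2,215.6)]])
e=A[1]-A[0];print("yaw top",np.arctan2(e[1],e[0]),np.hypot(*e));e=B[1]-B[0];print("scene",np.arctan2(e[1],e[0]),np.hypot(*e),B.mean(0))
y=np.arctan2(e[1],e[0])
print(fitcap([(t,bluemask(t,440,262)),(s,bluemask(s,198,225))],[.478,-.273,y,y+.15,y-.15]))
P=[]
for r,u,v,th in((t,286,217,90),(s,371.6,247.6,170)):
    g=cv2.cvtColor(r["img"],cv2.COLOR_BGR2GRAY)[int(v)-6:int(v)+7,int(u)-6:int(u)+7].astype(float)
    w=np.clip(th-g,0,None);yy,xx=np.mgrid[int(v)-6:int(v)+7,int(u)-6:int(u)+7];c=(w*xx).sum()/w.sum(),(w*yy).sum()/w.sum()
    P.append((r,*c));print(c,ray(r,*c,.116),g.min())
print(tri(P))
# box top outline from top cam
g=t["img"][170:290,225:350].min(2);m=(g>165).astype(np.uint8)
c=max(cv2.findContours(m,0,2)[0],key=cv2.contourArea);R=cv2.minAreaRect(c);
Q=np.array([ray(t,u+225,v+170,.09) for u,v in cv2.boxPoints(R)]);print(Q,Q.mean(0),np.linalg.norm(np.diff(Q,axis=0),axis=1))
E
```

```text
yaw top -1.2142846933958849 0.04745759041305529
scene 1.9547403492947653 0.0486026403238115 [ 0.47581716 -0.27534993]
[(array([ 0.4749, -0.2764,  1.9347]), np.float64(0.1704)), (array([ 0.4748, -0.2753,  1.9841]), np.float64(0.0687)), (array([ 0.4748, -0.2767,  1.9379]), np.float64(0.0844))]
(np.float64(285.51878172588835), np.float64(216.7238578680203)) [0.56710599 0.05948693] 50.0
(np.float64(371.246013667426), np.float64(247.29384965831434)) [0.56741855 0.0579317 ] 135.0
[0.56719019 0.05874472 0.11560851]
[[ 0.51191805  0.16452183]
 [ 0.65983435  0.14248265]
 [ 0.62100904 -0.04829072]
 [ 0.47535548 -0.02023896]] [0.56702923 0.0596187 ] [0.14954918 0.19468406 0.14833024]
```

play_rows --jaw 4 --motion '[{"tx":2.6,"ty":1.64,"rz":-7.25},{"tx":2.6,"ty":1.64,"rz":-7.25},{"tx":2.6,"ty":1.64,"rz":-7.25},{"tx":2.6,"ty":1.64,"rz":-7.25},{"tx":2.6,"ty":1.64,"rz":-7.25},{"tx":2.6,"ty":1.64,"rz":-7.25},{"tx":2.6,"ty":1.64,"rz":-7.25},{"tx":2.6,"ty":1.64,"rz":-7.25},{"tx":2.6,"ty":1.64,"rz":-7.25},{"tx":2.6,"ty":1.64,"rz":-7.25},{"tx":2.6,"ty":1.64,"rz":-7.25},{"tx":2.6,"ty":1.64,"rz":-7.25},{},{},{}]'

```text
invalid input
```

```bash
python3 -c "
from cell import arm
s=arm.state();print(s['joint_positions'],s['tool_pos'],s['tool_rot'])"
```

```text
[-1.23795087e+00  2.13285236e-01 -3.49785483e-02  1.32345236e+00
 -1.36639740e-05  1.57080629e+00] [ 0.16327723 -0.47231151  0.24958353] [-3.14067284e+00  1.36731343e-05  3.32835507e-01]
```

play_rows --jaw 4 --motion '[{"tx":2.6,"ty":1.64,"rz":-7.25},{"tx":2.6,"ty":1.64,"rz":-7.25},{"tx":2.6,"ty":1.64,"rz":-7.25},{"tx":2.6,"ty":1.64,"rz":-7.25},{"tx":2.6,"ty":1.64,"rz":-7.25},{"tx":2.6,"ty":1.64,"rz":-7.25},{"tx":2.6,"ty":1.64,"rz":-7.25},{"tx":2.6,"ty":1.64,"rz":-7.25},{"tx":2.6,"ty":1.64,"rz":-7.25},{"tx":2.6,"ty":1.64,"rz":-7.25},{"tx":2.6,"ty":1.64,"rz":-7.25},{"tx":2.6,"ty":1.64,"rz":-7.25},{"tz":0},{"tz":0},{"tz":0}]'

```text
invalid input
```

```bash
python3 -c "
from cell import arm
s=arm.state();print(s['t'],s['joint_positions'],s['tool_pos'],s['tool_rot'],s['finger_gap'])"
```

```text
0.1 [-1.23795087e+00  2.13285236e-01 -3.49785483e-02  1.32345236e+00
 -1.36639740e-05  1.57080629e+00] [ 0.16327723 -0.47231151  0.24958353] [-3.14067284e+00  1.36731343e-05  3.32835507e-01] 1.000653702105193
```

play_rows --jaw 4.0 --grip_force 30 --motion '[{"tx":2.6,"ty":1.64,"tz":0,"rx":0,"ry":0,"rz":-7.25}]'

```text
t: 0.2
tool_pos: [0.188, -0.4569, 0.2495]
tool_rot: [-3.141, 0.001, 0.204]
wrist_force: [1.3, 0.3, 0.5]
finger_gap: 0.857
grip_force: 0.0
```

play_rows --motion '[{"tx":2.6,"ty":1.64,"tz":0,"rx":0,"ry":0,"rz":-7.25},{"tx":2.6,"ty":1.64,"tz":0,"rx":0,"ry":0,"rz":-7.25},{"tx":2.6,"ty":1.64,"tz":0,"rx":0,"ry":0,"rz":-7.25},{"tx":2.6,"ty":1.64,"tz":0,"rx":0,"ry":0,"rz":-7.25},{"tx":2.6,"ty":1.64,"tz":0,"rx":0,"ry":0,"rz":-7.25},{"tx":2.6,"ty":1.64,"tz":0,"rx":0,"ry":0,"rz":-7.25},{"tx":2.6,"ty":1.64,"tz":0,"rx":0,"ry":0,"rz":-7.25},{"tx":2.6,"ty":1.64,"tz":0,"rx":0,"ry":0,"rz":-7.25},{"tx":2.6,"ty":1.64,"tz":0,"rx":0,"ry":0,"rz":-7.25},{"tx":2.6,"ty":1.64,"tz":0,"rx":0,"ry":0,"rz":-7.25},{"tx":2.6,"ty":1.64,"tz":0,"rx":0,"ry":0,"rz":-7.25},{"tx":0,"ty":0,"tz":0,"rx":0,"ry":0,"rz":0},{"tx":0,"ty":0,"tz":0,"rx":0,"ry":0,"rz":0}]'

```text
t: 1.5
tool_pos: [0.3422, -0.3909, 0.2497]
tool_rot: [-2.997, 0.005, -0.933]
wrist_force: [-1.0, 0.2, 0.5]
finger_gap: 0.468
grip_force: 0.0
```

```bash
python3 -c "
from cell import arm
s=arm.state();print(s['t'],s['joint_positions'],s['tool_pos'],s['tool_rot'],s['finger_gap'])"
```

```text
1.5 [-0.93424681  0.25523967  0.01147419  1.33238061  0.14465817  3.14060362] [ 0.34220526 -0.39094219  0.24974529] [-2.99692932  0.00520718 -0.93326809] 0.4682817793785014
```

play_rows --motion '[{"tx":0.66,"ty":0.57,"tz":0,"rx":0,"ry":0,"rz":8.2},{"tx":0.66,"ty":0.57,"tz":0,"rx":0,"ry":0,"rz":8.2},{"tx":0.66,"ty":0.57,"tz":0,"rx":0,"ry":0,"rz":8.2},{"tx":0.66,"ty":0.57,"tz":0,"rx":0,"ry":0,"rz":8.2},{"tx":0.66,"ty":0.57,"tz":0,"rx":0,"ry":0,"rz":8.2},{"tx":0.66,"ty":0.57,"tz":0,"rx":0,"ry":0,"rz":8.2},{"tx":0.66,"ty":0.57,"tz":0,"rx":0,"ry":0,"rz":8.2},{"tx":0.66,"ty":0.57,"tz":0,"rx":0,"ry":0,"rz":8.2},{"tx":0.66,"ty":0.57,"tz":0,"rx":0,"ry":0,"rz":8.2},{"tx":0.66,"ty":0.57,"tz":0,"rx":0,"ry":0,"rz":8.2},{"tx":0.66,"ty":0.57,"tz":0,"rx":0,"ry":0,"rz":8.2},{"tx":0.66,"ty":0.57,"tz":0,"rx":0,"ry":0,"rz":8.2},{"tx":0.66,"ty":0.57,"tz":0,"rx":0,"ry":0,"rz":8.2},{"tx":0.66,"ty":0.57,"tz":0,"rx":0,"ry":0,"rz":8.2},{"tx":0.66,"ty":0.57,"tz":0,"rx":0,"ry":0,"rz":8.2},{"tx":0.66,"ty":0.57,"tz":0,"rx":0,"ry":0,"rz":8.2},{"tx":0.66,"ty":0.57,"tz":0,"rx":0,"ry":0,"rz":8.2},{"tx":0.66,"ty":0.57,"tz":0,"rx":0,"ry":0,"rz":8.2},{"tx":0.66,"ty":0.57,"tz":0,"rx":0,"ry":0,"rz":8.2},{"tx":0,"ty":0,"tz":0,"rx":0,"ry":0,"rz":0}]'

```text
t: 3.5
tool_pos: [0.469, -0.2809, 0.25]
tool_rot: [-2.996, 0.005, 1.792]
wrist_force: [-0.4, 0.3, -0.7]
finger_gap: 0.464
grip_force: 0.0
```

```bash
cat > go.py <<'E'
import sys,numpy as np
from cell import arm
from scipy.spatial.transform import Rotation as R
s=arm.state();g=[float(a) for a in sys.argv[1:]]
d=R.from_euler('xyz',[np.pi,0,g[3]])*R.from_euler('xyz',s['tool_rot']).inv()
print(s['t'],'q',s['joint_positions'].round(3),'p',s['tool_pos'].round(4),s['tool_rot'].round(4),'F',s['wrist_force'].round(2),'M',s['ft_torque'].round(3),'gap',round(s['finger_gap']*85.4,1))
print('d cm',((np.array(g[:3])-s['tool_pos'])*100).round(2),'rotvec deg',np.degrees(d.as_rotvec()).round(2))
E
python3 go.py .4748 -.276 .16 1.955
```

```text
3.5 q [-0.487  0.411  0.228  1.495 -0.098  0.868] p [ 0.469  -0.2809  0.25  ] [-2.9965  0.0047  1.7924] F [-0.41  0.31 -0.69] M [-0.029 -0.171  0.009] gap 39.6
d cm [ 0.58  0.49 -9.  ] rotvec deg [ 2.74 -7.86  9.32]
```

play_rows --motion '[{"tx":0.2,"ty":0.17,"tz":-3,"rx":0.91,"ry":-2.62,"rz":3.1},{"tx":0.2,"ty":0.16,"tz":-3,"rx":0.91,"ry":-2.62,"rz":3.1},{"tx":0.18,"ty":0.16,"tz":-3,"rx":0.92,"ry":-2.62,"rz":3.1},{"tx":0,"ty":0,"tz":0,"rx":0,"ry":0,"rz":0},{"tx":0,"ty":0,"tz":0,"rx":0,"ry":0,"rz":0}]'

```text
t: 4.0
tool_pos: [0.4735, -0.2777, 0.1609]
tool_rot: [-3.14, -0.001, 1.945]
wrist_force: [0.2, -0.1, 1.2]
finger_gap: 0.467
grip_force: 0.0
```

```bash
python3 go.py .4748 -.276 .048 1.955
```

```text
4.0 q [-0.53   0.346 -0.083  1.144 -0.     0.667] p [ 0.4735 -0.2777  0.1609] [-3.1401e+00 -1.3000e-03  1.9447e+00] F [ 0.2  -0.11  1.17] M [ 0.031  0.009 -0.009] gap 39.9
d cm [  0.13   0.17 -11.29] rotvec deg [-0.04 -0.11  0.59]
```

play_rows --motion '[{"tx":0.13,"ty":0.17,"tz":-2,"rx":0,"ry":0,"rz":0.5},{"tx":0,"ty":0,"tz":-2,"rx":0,"ry":0,"rz":0},{"tx":0,"ty":0,"tz":-2,"rx":0,"ry":0,"rz":0},{"tx":0,"ty":0,"tz":-2,"rx":0,"ry":0,"rz":0},{"tx":0,"ty":0,"tz":-1.5,"rx":0,"ry":0,"rz":0},{"tx":0,"ty":0,"tz":-1,"rx":0,"ry":0,"rz":0},{"tx":0,"ty":0,"tz":-0.7,"rx":0,"ry":0,"rz":0},{"tx":0,"ty":0,"tz":0,"rx":0,"ry":0,"rz":0},{"tx":0,"ty":0,"tz":0,"rx":0,"ry":0,"rz":0}]'

```text
t: 4.9
tool_pos: [0.4756, -0.2762, 0.0488]
tool_rot: [3.141, -0.0, 1.957]
wrist_force: [0.2, -0.3, -0.4]
finger_gap: 0.467
grip_force: 0.0
```

play_rows --jaw 0.5 --grip_force 40 --motion '[{"tx":0,"ty":0,"tz":0,"rx":0,"ry":0,"rz":0},{"tx":0,"ty":0,"tz":0,"rx":0,"ry":0,"rz":0},{"tx":0,"ty":0,"tz":0,"rx":0,"ry":0,"rz":0},{"tx":0,"ty":0,"tz":0,"rx":0,"ry":0,"rz":0},{"tx":0,"ty":0,"tz":0,"rx":0,"ry":0,"rz":0},{"tx":0,"ty":0,"tz":0,"rx":0,"ry":0,"rz":0},{"tx":0,"ty":0,"tz":0,"rx":0,"ry":0,"rz":0},{"tx":0,"ty":0,"tz":0,"rx":0,"ry":0,"rz":0}]'

```text
t: 5.7
tool_pos: [0.4755, -0.2762, 0.0488]
tool_rot: [3.141, 0.0, 1.957]
wrist_force: [-0.5, -0.3, 5.4]
finger_gap: 0.205
grip_force: 39.7
```

```bash
python3 go.py .567 .059 .21 1.955
```

```text
5.7 q [-0.527  0.434 -0.256  0.88   0.001  0.658] p [ 0.4755 -0.2762  0.0488] [3.1409 0.     1.9574] F [-0.47 -0.31  5.41] M [0.084 0.164 0.01 ] gap 17.5
d cm [ 9.15 33.52 16.12] rotvec deg [-0.01  0.04 -0.14]
```

play_rows --motion '[{"tx":0,"ty":0,"tz":2,"rx":0,"ry":0,"rz":0},{"tx":0,"ty":0,"tz":4,"rx":0,"ry":0,"rz":0},{"tx":0,"ty":0,"tz":4,"rx":0,"ry":0,"rz":0},{"tx":0.6,"ty":2.2,"tz":4,"rx":0,"ry":0,"rz":3},{"tx":0.8,"ty":3,"tz":2,"rx":0,"ry":0,"rz":3},{"tx":0.9,"ty":3.2,"tz":0.1,"rx":0,"ry":0,"rz":3},{"tx":0.9,"ty":3.2,"tz":0,"rx":0,"ry":0,"rz":3},{"tx":0.9,"ty":3.2,"tz":0,"rx":0,"ry":0,"rz":3},{"tx":0.9,"ty":3.2,"tz":0,"rx":0,"ry":0,"rz":3},{"tx":0.9,"ty":3.2,"tz":0,"rx":0,"ry":0,"rz":3},{"tx":0.9,"ty":3.2,"tz":0,"rx":0,"ry":0,"rz":3},{"tx":0.9,"ty":3.2,"tz":0,"rx":0,"ry":0,"rz":3},{"tx":0.8,"ty":3.2,"tz":0,"rx":0,"ry":0,"rz":3},{"tx":0.65,"ty":2.6,"tz":0,"rx":0,"ry":0,"rz":0},{"tx":0,"ty":0,"tz":0,"rx":0,"ry":0,"rz":0},{"tx":0,"ty":0,"tz":0,"rx":0,"ry":0,"rz":0},{"tx":0,"ty":0,"tz":0,"rx":0,"ry":0,"rz":0}]'

```text
t: 7.4
tool_pos: [0.5664, 0.0574, 0.2091]
tool_rot: [-3.141, -0.001, 2.481]
wrist_force: [0.8, -0.1, -0.7]
finger_gap: 0.204
grip_force: 39.2
```

```bash
python3 go.py .567 .059 .18 2.479; python3 - <<'E'
from cell import arm
import cv2,numpy as np
from h import *
t=arm.read_camera("top");s=arm.read_camera("scene")
im=np.vstack([crop(t,275,212,5,160,60)[:300],crop(s,365,245,5,160,60)])
cv2.imwrite("pics/b.png",im)
E
```

```text
7.4 q [1.010e-01 3.670e-01 7.100e-02 1.275e+00 1.000e-03 7.620e-01] p [0.5664 0.0574 0.2091] [-3.1414e+00 -1.0000e-03  2.4805e+00] F [ 0.76 -0.1  -0.67] M [-0.007 -0.01   0.011] gap 17.4
d cm [ 0.06  0.16 -2.91] rotvec deg [-0.02 -0.05 -0.09]
```

View pics/b.png

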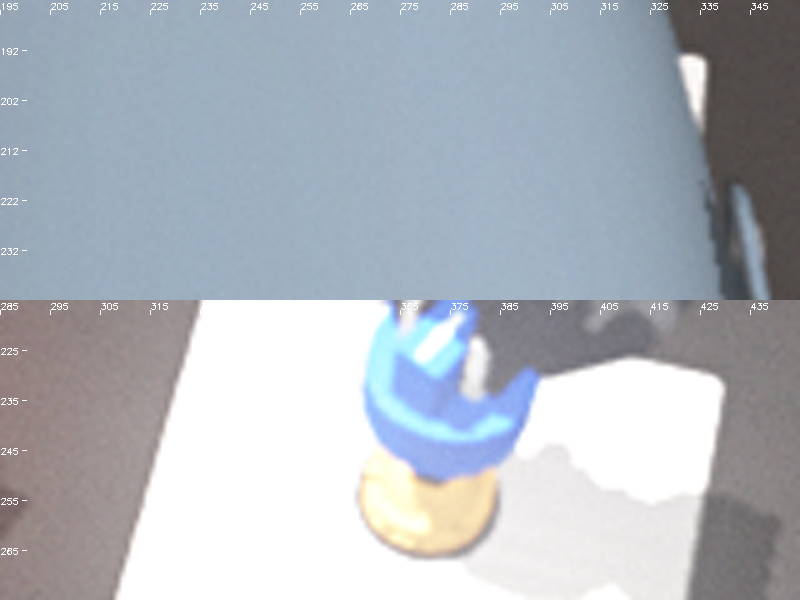

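The scene view at (372,240) shows the cap upright in the grip above the neck, with the top view blocked by the arm. I'll lower it on.

play_rows --motion '[{"tx":0.06,"ty":0.16,"tz":-1,"rx":0,"ry":0,"rz":0},{"tx":0,"ty":0,"tz":-1,"rx":0,"ry":0,"rz":0},{"tx":0,"ty":0,"tz":-1,"rx":0,"ry":0,"rz":0},{"tx":0,"ty":0,"tz":-1,"rx":0,"ry":0,"rz":0},{"tx":0,"ty":0,"tz":-0.3,"rx":0,"ry":0,"rz":0},{"tx":0,"ty":0,"tz":0,"rx":0,"ry":0,"rz":0},{"tx":0,"ty":0,"tz":0,"rx":0,"ry":0,"rz":0}]'

```text
t: 8.2
tool_pos: [0.5673, 0.0597, 0.1662]
tool_rot: [3.141, -0.001, 2.481]
wrist_force: [-0.2, -0.1, -0.9]
finger_gap: 0.202
grip_force: 39.2
```

play_rows --motion '[{"tx":0,"ty":0,"tz":-0.1,"rx":0,"ry":0,"rz":0},{"tx":0,"ty":0,"tz":-0.1,"rx":0,"ry":0,"rz":0},{"tx":0,"ty":0,"tz":-0.1,"rx":0,"ry":0,"rz":0},{"tx":0,"ty":0,"tz":0,"rx":0,"ry":0,"rz":0}]'

```text
t: 8.6
tool_pos: [0.5672, 0.0597, 0.1629]
tool_rot: [-3.142, -0.001, 2.481]
wrist_force: [0.2, -0.8, -0.5]
finger_gap: 0.203
grip_force: 39.2
```

```bash
python3 go.py .567 .059 .18 2.479
```

```text
8.6 q [ 1.040e-01  3.870e-01 -1.900e-02  1.166e+00  1.000e-03  7.650e-01] p [0.5672 0.0597 0.1629] [-3.1415e+00 -1.1000e-03  2.4811e+00] F [ 0.16 -0.76 -0.51] M [-0.003  0.033  0.039] gap 17.3
d cm [-0.02 -0.07  1.71] rotvec deg [-0.03 -0.05 -0.12]
```

play_rows --motion '[{"tx":0,"ty":-0.05,"tz":-0.1,"rx":0,"ry":0,"rz":0},{"tx":0,"ty":0,"tz":-0.1,"rx":0,"ry":0,"rz":0},{"tx":0,"ty":0,"tz":-0.1,"rx":0,"ry":0,"rz":0},{"tx":0,"ty":0,"tz":0,"rx":0,"ry":0,"rz":0}]'

```text
t: 9.0
tool_pos: [0.5671, 0.0591, 0.1598]
tool_rot: [-3.141, -0.001, 2.481]
wrist_force: [-0.3, 0.3, -0.7]
finger_gap: 0.205
grip_force: 39.2
```

play_rows --motion '[{"tx":0,"ty":0,"tz":-0.05,"rx":0,"ry":0,"rz":0},{"tx":0,"ty":0,"tz":-0.05,"rx":0,"ry":0,"rz":0},{"tx":0,"ty":0,"tz":0,"rx":0,"ry":0,"rz":0}]'

```text
t: 9.3
tool_pos: [0.5672, 0.0591, 0.1589]
tool_rot: [-3.142, -0.001, 2.481]
wrist_force: [-0.2, -0.2, -0.1]
finger_gap: 0.199
grip_force: 39.2
```

play_rows --motion '[{"tx":0,"ty":0,"tz":-0.05,"rx":0,"ry":0,"rz":0},{"tx":0,"ty":0,"tz":-0.05,"rx":0,"ry":0,"rz":0},{"tx":0,"ty":0,"tz":0,"rx":0,"ry":0,"rz":0}]'

```text
t: 9.6
tool_pos: [0.5672, 0.0592, 0.1579]
tool_rot: [-3.142, -0.001, 2.481]
wrist_force: [0.3, 0.8, 0.6]
finger_gap: 0.204
grip_force: 39.2
```

play_rows --motion '[{"tx":0,"ty":0,"tz":-0.05,"rx":0,"ry":0,"rz":0},{"tx":0,"ty":0,"tz":-0.05,"rx":0,"ry":0,"rz":0},{"tx":0,"ty":0,"tz":0,"rx":0,"ry":0,"rz":0}]'

```text
t: 9.9
tool_pos: [0.5672, 0.0591, 0.1569]
tool_rot: [-3.141, -0.001, 2.481]
wrist_force: [0.2, -0.8, -0.7]
finger_gap: 0.199
grip_force: 39.2
```

play_rows --motion '[{"tx":0,"ty":0,"tz":-0.05,"rx":0,"ry":0,"rz":0},{"tx":0,"ty":0,"tz":0,"rx":0,"ry":0,"rz":0}]'

```text
t: 10.1
tool_pos: [0.5672, 0.0591, 0.1565]
tool_rot: [-3.142, -0.001, 2.481]
wrist_force: [0.9, 0.4, -0.5]
finger_gap: 0.206
grip_force: 39.2
```

play_rows --motion '[{"tx":0,"ty":0,"tz":-0.05,"rx":0,"ry":0,"rz":0},{"tx":0,"ty":0,"tz":0,"rx":0,"ry":0,"rz":0}]'

```text
t: 10.3
tool_pos: [0.5672, 0.0591, 0.156]
tool_rot: [-3.142, -0.001, 2.481]
wrist_force: [0.3, -0.2, -0.1]
finger_gap: 0.203
grip_force: 39.2
```

```bash
python3 go.py .567 .059 .18 2.479
```

```text
10.3 q [ 1.04e-01  3.90e-01 -3.10e-02  1.15e+00  1.00e-03  7.64e-01] p [0.5672 0.0591 0.156 ] [-3.1416e+00 -1.0000e-03  2.4811e+00] F [ 0.26 -0.22 -0.11] M [ 0.055  0.013 -0.021] gap 17.3
d cm [-0.02 -0.01  2.4 ] rotvec deg [-0.04 -0.05 -0.12]
```

play_rows --motion '[{"tx":0,"ty":0,"tz":-0.05,"rx":0,"ry":0,"rz":0},{"tx":0,"ty":0,"tz":0,"rx":0,"ry":0,"rz":0}]'

```text
t: 10.5
tool_pos: [0.5673, 0.0592, 0.1557]
tool_rot: [3.141, -0.001, 2.481]
wrist_force: [-0.3, 0.2, 3.0]
finger_gap: 0.204
grip_force: 39.7
```

play_rows --motion '[{"tx":0,"ty":0,"tz":-0.05,"rx":0,"ry":0,"rz":0},{"tx":0,"ty":0,"tz":0,"rx":0,"ry":0,"rz":0}]'

```text
t: 10.7
tool_pos: [0.5674, 0.0592, 0.1554]
tool_rot: [3.141, -0.001, 2.481]
wrist_force: [-1.5, -0.9, 7.5]
finger_gap: 0.202
grip_force: 40.4
```

play_rows --motion '[{"tx":0,"ty":0,"tz":-0.05,"rx":0,"ry":0,"rz":0},{"tx":0,"ty":0,"tz":0,"rx":0,"ry":0,"rz":0}]'

```text
t: 10.9
tool_pos: [0.5675, 0.0592, 0.1553]
tool_rot: [3.141, -0.0, 2.481]
wrist_force: [-2.6, -0.0, 12.3]
finger_gap: 0.203
grip_force: 41.1
```

play_rows --motion '[{"tx":0,"ty":0,"tz":-0.05,"rx":0,"ry":0,"rz":0},{"tx":0,"ty":0,"tz":0,"rx":0,"ry":0,"rz":0}]'

```text
t: 11.1
tool_pos: [0.5675, 0.0591, 0.1551]
tool_rot: [3.141, 0.0, 2.481]
wrist_force: [-5.5, -0.6, 16.7]
finger_gap: 0.198
grip_force: 41.7
```

play_rows --motion '[{"tx":0,"ty":0,"tz":0.06,"rx":0,"ry":0,"rz":0},{"tx":0,"ty":0,"tz":0.06,"rx":0,"ry":0,"rz":0},{"tx":0,"ty":0,"tz":0.014,"rx":0,"ry":0,"rz":2},{"tx":0,"ty":0,"tz":0.014,"rx":0,"ry":0,"rz":2},{"tx":0,"ty":0,"tz":0.014,"rx":0,"ry":0,"rz":2},{"tx":0,"ty":0,"tz":0.014,"rx":0,"ry":0,"rz":2},{"tx":0,"ty":0,"tz":0.014,"rx":0,"ry":0,"rz":2},{"tx":0,"ty":0,"tz":0,"rx":0,"ry":0,"rz":0}]'

```text
t: 11.9
tool_pos: [0.5673, 0.0589, 0.1561]
tool_rot: [-3.141, -0.001, 2.656]
wrist_force: [-1.2, -1.4, 6.6]
finger_gap: 0.202
grip_force: 39.9
```

play_rows --motion '[{"tx":0,"ty":0,"tz":0.014,"rx":0,"ry":0,"rz":2},{"tx":0,"ty":0,"tz":0.014,"rx":0,"ry":0,"rz":2},{"tx":0,"ty":0,"tz":0.014,"rx":0,"ry":0,"rz":2},{"tx":0,"ty":0,"tz":0.014,"rx":0,"ry":0,"rz":2},{"tx":0,"ty":0,"tz":0.014,"rx":0,"ry":0,"rz":2},{"tx":0,"ty":0,"tz":0,"rx":0,"ry":0,"rz":0}]'

```text
t: 12.5
tool_pos: [0.5673, 0.0589, 0.1568]
tool_rot: [-3.141, -0.001, 2.83]
wrist_force: [-0.5, -2.4, 5.7]
finger_gap: 0.204
grip_force: 39.9
```

```bash
python3 go.py .567 .059 .18 2.479
```

```text
12.5 q [ 0.104  0.39  -0.03   1.152 -0.     0.415] p [0.5673 0.0589 0.1568] [-3.1413e+00 -5.0000e-04  2.8304e+00] F [-0.55 -2.44  5.73] M [-0.515  0.173 -0.121] gap 17.4
d cm [-0.03  0.01  2.32] rotvec deg [  0.    -0.04 -20.13]
```

Climbing as expected. On to the end of the flight.

play_rows --motion '[{"tx":0,"ty":0,"tz":0.014,"rx":0,"ry":0,"rz":2},{"tx":0,"ty":0,"tz":0.014,"rx":0,"ry":0,"rz":2},{"tx":0,"ty":0,"tz":0.014,"rx":0,"ry":0,"rz":2},{"tx":0,"ty":0,"tz":0.014,"rx":0,"ry":0,"rz":2},{"tx":0,"ty":0,"tz":0.014,"rx":0,"ry":0,"rz":2},{"tx":0,"ty":0,"tz":0,"rx":0,"ry":0,"rz":0}]'

```text
t: 13.1
tool_pos: [0.5673, 0.0591, 0.1575]
tool_rot: [-3.141, -0.001, 3.005]
wrist_force: [-0.8, -1.9, 4.3]
finger_gap: 0.2
grip_force: 39.9
```

play_rows --motion '[{"tx":0,"ty":0,"tz":0.014,"rx":0,"ry":0,"rz":2},{"tx":0,"ty":0,"tz":0.014,"rx":0,"ry":0,"rz":2},{"tx":0,"ty":0,"tz":0.014,"rx":0,"ry":0,"rz":2},{"tx":0,"ty":0,"tz":0,"rx":0,"ry":0,"rz":0}]'

```text
t: 13.5
tool_pos: [0.5672, 0.0592, 0.1577]
tool_rot: [3.141, -0.001, 3.109]
wrist_force: [0.5, -0.7, 2.7]
finger_gap: 0.206
grip_force: 39.6
```

play_rows --motion '[{"tx":0,"ty":0,"tz":0,"rx":0,"ry":0,"rz":2},{"tx":0,"ty":0,"tz":0,"rx":0,"ry":0,"rz":2},{"tx":0,"ty":0,"tz":0,"rx":0,"ry":0,"rz":0}]'

```text
t: 13.8
tool_pos: [0.5672, 0.0593, 0.1577]
tool_rot: [3.141, -0.001, -3.105]
wrist_force: [-0.7, 1.4, 2.2]
finger_gap: 0.201
grip_force: 39.6
```

play_rows --motion '[{"tx":0,"ty":0,"tz":-0.03,"rx":0,"ry":0,"rz":2},{"tx":0,"ty":0,"tz":0,"rx":0,"ry":0,"rz":2},{"tx":0,"ty":0,"tz":0,"rx":0,"ry":0,"rz":0}]'

```text
t: 14.1
tool_pos: [0.5671, 0.0591, 0.1572]
tool_rot: [-3.141, -0.001, -3.036]
wrist_force: [-0.2, 0.1, -0.4]
finger_gap: 0.201
grip_force: 39.2
```

play_rows --motion '[{"tx":0,"ty":0,"tz":-0.02,"rx":0,"ry":0,"rz":2},{"tx":0,"ty":0,"tz":0,"rx":0,"ry":0,"rz":2},{"tx":0,"ty":0,"tz":0,"rx":0,"ry":0,"rz":0}]'

```text
t: 14.4
tool_pos: [0.5671, 0.0591, 0.157]
tool_rot: [-3.142, -0.001, -2.966]
wrist_force: [0.4, 0.4, -0.4]
finger_gap: 0.208
grip_force: 39.1
```

```bash
python3 go.py .567 .059 .18 2.479
```

```text
14.4 q [ 0.104  0.39  -0.029  1.153 -0.    -0.072] p [0.5671 0.0591 0.157 ] [-3.1415e+00 -1.4000e-03 -2.9660e+00] F [ 0.39  0.43 -0.38] M [-0.025 -0.039  0.078] gap 17.8
d cm [-0.01 -0.01  2.3 ] rotvec deg [-2.000e-02 -8.000e-02 -4.803e+01]
```

play_rows --motion '[{"tx":0,"ty":0,"tz":-0.06,"rx":0,"ry":0,"rz":2},{"tx":0,"ty":0,"tz":-0.06,"rx":0,"ry":0,"rz":0},{"tx":0,"ty":0,"tz":-0.06,"rx":0,"ry":0,"rz":0},{"tx":0,"ty":0,"tz":0,"rx":0,"ry":0,"rz":0}]'

```text
t: 14.8
tool_pos: [0.5671, 0.0592, 0.1553]
tool_rot: [-3.142, -0.001, -2.931]
wrist_force: [-0.6, -0.1, -0.4]
finger_gap: 0.205
grip_force: 39.1
```

play_rows --motion '[{"tx":0,"ty":0,"tz":-0.06,"rx":0,"ry":0,"rz":0},{"tx":0,"ty":0,"tz":-0.06,"rx":0,"ry":0,"rz":0},{"tx":0,"ty":0,"tz":-0.06,"rx":0,"ry":0,"rz":0},{"tx":0,"ty":0,"tz":0,"rx":0,"ry":0,"rz":0}]'

```text
t: 15.2
tool_pos: [0.5672, 0.0591, 0.1535]
tool_rot: [-3.142, -0.001, -2.93]
wrist_force: [0.5, -0.4, 0.2]
finger_gap: 0.206
grip_force: 39.1
```

play_rows --motion '[{"tx":0,"ty":0,"tz":-0.06,"rx":0,"ry":0,"rz":0},{"tx":0,"ty":0,"tz":-0.06,"rx":0,"ry":0,"rz":0},{"tx":0,"ty":0,"tz":-0.06,"rx":0,"ry":0,"rz":0},{"tx":0,"ty":0,"tz":0,"rx":0,"ry":0,"rz":0}]'

```text
t: 15.6
tool_pos: [0.5672, 0.0592, 0.1517]
tool_rot: [-3.142, -0.001, -2.929]
wrist_force: [0.6, -0.3, -0.1]
finger_gap: 0.201
grip_force: 39.1
```

```bash
python3 go.py .567 .059 .148 -2.93
```

```text
15.6 q [ 0.104  0.393 -0.039  1.14  -0.    -0.108] p [0.5672 0.0592 0.1517] [-3.1416e+00 -1.1000e-03 -2.9293e+00] F [ 0.56 -0.26 -0.13] M [-0.012  0.044  0.012] gap 17.1
d cm [-0.02 -0.02 -0.37] rotvec deg [ 0.01 -0.06 -0.04]
```

play_rows --motion '[{"tx":0,"ty":0,"tz":-0.06,"rx":0,"ry":0,"rz":0},{"tx":0,"ty":0,"tz":-0.06,"rx":0,"ry":0,"rz":0},{"tx":0,"ty":0,"tz":-0.06,"rx":0,"ry":0,"rz":0},{"tx":0,"ty":0,"tz":-0.06,"rx":0,"ry":0,"rz":0},{"tx":0,"ty":0,"tz":0,"rx":0,"ry":0,"rz":0}]'

```text
t: 16.1
tool_pos: [0.5672, 0.0591, 0.1493]
tool_rot: [-3.142, -0.001, -2.929]
wrist_force: [-0.0, -0.9, -1.0]
finger_gap: 0.205
grip_force: 39.1
```

play_rows --motion '[{"tx":0,"ty":0,"tz":-0.05,"rx":0,"ry":0,"rz":0},{"tx":0,"ty":0,"tz":-0.05,"rx":0,"ry":0,"rz":0},{"tx":0,"ty":0,"tz":0,"rx":0,"ry":0,"rz":0}]'

```text
t: 16.4
tool_pos: [0.5672, 0.0591, 0.1483]
tool_rot: [-3.142, -0.001, -2.929]
wrist_force: [0.1, -0.5, -1.3]
finger_gap: 0.202
grip_force: 39.1
```

play_rows --motion '[{"tx":0,"ty":0,"tz":-0.05,"rx":0,"ry":0,"rz":0},{"tx":0,"ty":0,"tz":0,"rx":0,"ry":0,"rz":0}]'

```text
t: 16.6
tool_pos: [0.5673, 0.0591, 0.1481]
tool_rot: [-3.142, -0.001, -2.929]
wrist_force: [-0.2, -0.8, 2.5]
finger_gap: 0.203
grip_force: 39.6
```

```bash
python3 go.py .567 .059 .148 -2.93
```

```text
16.6 q [ 0.104  0.395 -0.046  1.131 -0.    -0.108] p [0.5673 0.0591 0.1481] [-3.1415e+00 -8.0000e-04 -2.9295e+00] F [-0.24 -0.79  2.45] M [ 0.064  0.138 -0.007] gap 17.4
d cm [-0.03 -0.01 -0.01] rotvec deg [ 0.01 -0.04 -0.03]
```

play_rows --motion '[{"tx":0,"ty":0,"tz":0.05,"rx":0,"ry":0,"rz":-2},{"tx":0,"ty":0,"tz":0,"rx":0,"ry":0,"rz":-2},{"tx":0,"ty":0,"tz":0,"rx":0,"ry":0,"rz":-2},{"tx":0,"ty":0,"tz":0,"rx":0,"ry":0,"rz":-2},{"tx":0,"ty":0,"tz":0,"rx":0,"ry":0,"rz":-2},{"tx":0,"ty":0,"tz":0,"rx":0,"ry":0,"rz":0}]'

```text
t: 17.2
tool_pos: [0.5672, 0.0591, 0.1484]
tool_rot: [-3.142, -0.001, -3.105]
wrist_force: [-1.4, 0.1, -0.9]
finger_gap: 0.202
grip_force: 39.2
```

play_rows --motion '[{"tx":0,"ty":0,"tz":-0.014,"rx":0,"ry":0,"rz":-2},{"tx":0,"ty":0,"tz":-0.014,"rx":0,"ry":0,"rz":-2},{"tx":0,"ty":0,"tz":-0.014,"rx":0,"ry":0,"rz":-2},{"tx":0,"ty":0,"tz":-0.014,"rx":0,"ry":0,"rz":-2},{"tx":0,"ty":0,"tz":-0.014,"rx":0,"ry":0,"rz":-2},{"tx":0,"ty":0,"tz":0,"rx":0,"ry":0,"rz":0}]'

```text
t: 17.8
tool_pos: [0.5674, 0.0593, 0.1479]
tool_rot: [3.141, -0.001, 3.005]
wrist_force: [0.1, 1.6, 1.7]
finger_gap: 0.204
grip_force: 39.4
```

```bash
python3 go.py .567 .059 .148 -2.93
```

```text
17.8 q [ 0.104  0.395 -0.046  1.131  0.     0.24 ] p [0.5674 0.0593 0.1479] [ 3.1413e+00 -6.0000e-04  3.0052e+00] F [0.06 1.57 1.74] M [ 0.179 -0.059 -0.001] gap 17.4
d cm [-0.04 -0.03  0.01] rotvec deg [-1.000e-02 -4.000e-02  1.994e+01]
```

play_rows --motion '[{"tx":0,"ty":0,"tz":0,"rx":0,"ry":0,"rz":-2},{"tx":0,"ty":0,"tz":-0.014,"rx":0,"ry":0,"rz":-2},{"tx":0,"ty":0,"tz":-0.014,"rx":0,"ry":0,"rz":-2},{"tx":0,"ty":0,"tz":-0.014,"rx":0,"ry":0,"rz":-2},{"tx":0,"ty":0,"tz":-0.014,"rx":0,"ry":0,"rz":-2},{"tx":0,"ty":0,"tz":0,"rx":0,"ry":0,"rz":0}]'

```text
t: 18.4
tool_pos: [0.5673, 0.0592, 0.1473]
tool_rot: [3.141, -0.001, 2.831]
wrist_force: [-0.3, 0.9, 1.7]
finger_gap: 0.204
grip_force: 39.4
```

play_rows --motion '[{"tx":0,"ty":0,"tz":-0.014,"rx":0,"ry":0,"rz":-2},{"tx":0,"ty":0,"tz":-0.014,"rx":0,"ry":0,"rz":-2},{"tx":0,"ty":0,"tz":-0.014,"rx":0,"ry":0,"rz":-2},{"tx":0,"ty":0,"tz":-0.014,"rx":0,"ry":0,"rz":-2},{"tx":0,"ty":0,"tz":-0.014,"rx":0,"ry":0,"rz":-2},{"tx":0,"ty":0,"tz":0,"rx":0,"ry":0,"rz":0}]'

```text
t: 19.0
tool_pos: [0.5673, 0.0592, 0.1466]
tool_rot: [3.141, -0.001, 2.657]
wrist_force: [0.1, 0.7, 0.8]
finger_gap: 0.204
grip_force: 39.5
```

```bash
python3 go.py .567 .059 .148 -2.93
```

```text
19.0 q [ 1.040e-01  3.950e-01 -4.800e-02  1.128e+00  1.000e-03  5.880e-01] p [0.5673 0.0592 0.1466] [ 3.1414e+00 -8.0000e-04  2.6571e+00] F [0.13 0.73 0.84] M [ 0.208 -0.211  0.05 ] gap 17.4
d cm [-0.03 -0.02  0.14] rotvec deg [-2.000e-02 -5.000e-02  3.988e+01]
```

play_rows --motion '[{"tx":0,"ty":0,"tz":-0.014,"rx":0,"ry":0,"rz":-2},{"tx":0,"ty":0,"tz":-0.014,"rx":0,"ry":0,"rz":-2},{"tx":0,"ty":0,"tz":-0.014,"rx":0,"ry":0,"rz":-2},{"tx":0,"ty":0,"tz":-0.014,"rx":0,"ry":0,"rz":-2},{"tx":0,"ty":0,"tz":-0.014,"rx":0,"ry":0,"rz":-2},{"tx":0,"ty":0,"tz":-0.014,"rx":0,"ry":0,"rz":-2},{"tx":0,"ty":0,"tz":-0.014,"rx":0,"ry":0,"rz":-2},{"tx":0,"ty":0,"tz":-0.014,"rx":0,"ry":0,"rz":-2},{"tx":0,"ty":0,"tz":-0.014,"rx":0,"ry":0,"rz":-2},{"tx":0,"ty":0,"tz":0,"rx":0,"ry":0,"rz":0}]'

```text
t: 20.0
tool_pos: [0.5673, 0.0591, 0.1453]
tool_rot: [3.142, -0.001, 2.343]
wrist_force: [0.3, 1.0, 2.1]
finger_gap: 0.202
grip_force: 39.5
```

play_rows --motion '[{"tx":0,"ty":0,"tz":-0.014,"rx":0,"ry":0,"rz":-2},{"tx":0,"ty":0,"tz":-0.014,"rx":0,"ry":0,"rz":-2},{"tx":0,"ty":0,"tz":-0.014,"rx":0,"ry":0,"rz":-2},{"tx":0,"ty":0,"tz":-0.014,"rx":0,"ry":0,"rz":-2},{"tx":0,"ty":0,"tz":-0.014,"rx":0,"ry":0,"rz":-2},{"tx":0,"ty":0,"tz":-0.014,"rx":0,"ry":0,"rz":-2},{"tx":0,"ty":0,"tz":-0.014,"rx":0,"ry":0,"rz":-2},{"tx":0,"ty":0,"tz":0,"rx":0,"ry":0,"rz":0}]'

```text
t: 20.8
tool_pos: [0.5673, 0.0591, 0.1443]
tool_rot: [3.141, -0.001, 2.099]
wrist_force: [0.8, 0.8, 2.1]
finger_gap: 0.204
grip_force: 39.5
```

```bash
python3 go.py .567 .059 .1433 -2.93
```

```text
20.8 q [ 1.030e-01  3.960e-01 -5.300e-02  1.122e+00  1.000e-03  1.146e+00] p [0.5673 0.0591 0.1443] [ 3.1415e+00 -9.0000e-04  2.0988e+00] F [0.79 0.85 2.08] M [ 0.125 -0.158  0.025] gap 17.4
d cm [-0.03 -0.01 -0.1 ] rotvec deg [-3.000e-02 -5.000e-02  7.187e+01]
```

Rim is about 20.5 mm below the tip after 72°. The last part in small steps, watching the moment.

play_rows --motion '[{"tx":0,"ty":0,"tz":-0.014,"rx":0,"ry":0,"rz":-2},{"tx":0,"ty":0,"tz":-0.014,"rx":0,"ry":0,"rz":-2},{"tx":0,"ty":0,"tz":-0.014,"rx":0,"ry":0,"rz":-2},{"tx":0,"ty":0,"tz":-0.014,"rx":0,"ry":0,"rz":-2},{"tx":0,"ty":0,"tz":0,"rx":0,"ry":0,"rz":0}]'

```text
t: 21.3
tool_pos: [0.5672, 0.0591, 0.1437]
tool_rot: [3.142, -0.001, 1.959]
wrist_force: [0.7, 0.2, 1.5]
finger_gap: 0.205
grip_force: 39.5
```

```bash
python3 go.py .567 .059 .1433 -2.93
```

```text
21.3 q [ 1.030e-01  3.970e-01 -5.400e-02  1.120e+00  1.000e-03  1.286e+00] p [0.5672 0.0591 0.1437] [ 3.1416e+00 -1.0000e-03  1.9593e+00] F [0.66 0.18 1.47] M [ 0.092 -0.151 -0.01 ] gap 17.5
d cm [-0.02 -0.01 -0.04] rotvec deg [-3.000e-02 -5.000e-02  7.986e+01]
```

play_rows --motion '[{"tx":0,"ty":0,"tz":-0.014,"rx":0,"ry":0,"rz":-2},{"tx":0,"ty":0,"tz":-0.014,"rx":0,"ry":0,"rz":-2},{"tx":0,"ty":0,"tz":0,"rx":0,"ry":0,"rz":0}]'

```text
t: 21.6
tool_pos: [0.5673, 0.0591, 0.1434]
tool_rot: [3.142, -0.001, 1.89]
wrist_force: [0.6, 0.1, 2.1]
finger_gap: 0.204
grip_force: 39.6
```

```bash
python3 go.py .567 .059 .1433 -2.93
```

```text
21.6 q [ 1.030e-01  3.970e-01 -5.500e-02  1.120e+00  1.000e-03  1.355e+00] p [0.5673 0.0591 0.1434] [ 3.1415e+00 -1.0000e-03  1.8895e+00] F [0.6  0.13 2.08] M [ 0.173 -0.196  0.017] gap 17.4
d cm [-0.03 -0.01 -0.01] rotvec deg [-3.000e-02 -5.000e-02  8.386e+01]
```

play_rows --motion '[{"tx":0,"ty":0,"tz":-0.014,"rx":0,"ry":0,"rz":-2},{"tx":0,"ty":0,"tz":0,"rx":0,"ry":0,"rz":0}]'

```text
t: 21.8
tool_pos: [0.5672, 0.0591, 0.1433]
tool_rot: [-3.142, -0.001, 1.855]
wrist_force: [0.3, 0.4, 2.8]
finger_gap: 0.2
grip_force: 39.6
```

```bash
python3 go.py .567 .059 .1433 -2.93
```

```text
21.8 q [ 1.030e-01  3.970e-01 -5.500e-02  1.119e+00  1.000e-03  1.390e+00] p [0.5672 0.0591 0.1433] [-3.1416e+00 -1.0000e-03  1.8547e+00] F [0.33 0.39 2.78] M [ 0.091 -0.181  0.07 ] gap 17.1
d cm [-0.02 -0.01  0.  ] rotvec deg [-3.000e-02 -5.000e-02  8.586e+01]
```

play_rows --motion '[{"tx":0,"ty":0,"tz":-0.014,"rx":0,"ry":0,"rz":-2},{"tx":0,"ty":0,"tz":0,"rx":0,"ry":0,"rz":0}]'

```text
t: 22.0
tool_pos: [0.5672, 0.0591, 0.1431]
tool_rot: [-3.142, -0.001, 1.82]
wrist_force: [0.3, 0.8, 2.8]
finger_gap: 0.2
grip_force: 39.6
```

```bash
python3 go.py .567 .059 .1433 -2.93
```

```text
22.0 q [ 1.030e-01  3.970e-01 -5.500e-02  1.119e+00  1.000e-03  1.425e+00] p [0.5672 0.0591 0.1431] [-3.1415e+00 -1.0000e-03  1.8197e+00] F [0.26 0.75 2.85] M [ 0.058 -0.102  0.074] gap 17.1
d cm [-0.02 -0.01  0.02] rotvec deg [-3.000e-02 -6.000e-02  8.786e+01]
```

play_rows --motion '[{"tx":0,"ty":0,"tz":-0.014,"rx":0,"ry":0,"rz":-2},{"tx":0,"ty":0,"tz":0,"rx":0,"ry":0,"rz":0}]'

```text
t: 22.2
tool_pos: [0.5672, 0.0591, 0.143]
tool_rot: [-3.142, -0.001, 1.785]
wrist_force: [0.2, -0.7, 3.2]
finger_gap: 0.202
grip_force: 39.7
```

```bash
python3 go.py .567 .059 .1433 -2.93
```

```text
22.2 q [ 1.030e-01  3.970e-01 -5.500e-02  1.119e+00  1.000e-03  1.460e+00] p [0.5672 0.0591 0.143 ] [-3.1415e+00 -9.0000e-04  1.7847e+00] F [ 0.2  -0.69  3.22] M [-0.075 -0.046  0.034] gap 17.2
d cm [-0.02 -0.01  0.03] rotvec deg [-3.000e-02 -5.000e-02  8.987e+01]
```

play_rows --motion '[{"tx":0,"ty":0,"tz":0,"rx":0,"ry":0,"rz":-2},{"tx":0,"ty":0,"tz":0,"rx":0,"ry":0,"rz":0}]'

```text
t: 22.4
tool_pos: [0.5671, 0.0588, 0.1429]
tool_rot: [-3.141, -0.0, 1.75]
wrist_force: [-0.9, -2.9, 3.4]
finger_gap: 0.204
grip_force: 39.7
```

```bash
python3 go.py .567 .059 .1433 -2.93
```

```text
22.4 q [ 0.103  0.397 -0.056  1.119  0.     1.495] p [0.5671 0.0588 0.1429] [-3.1411e+00 -4.0000e-04  1.7496e+00] F [-0.87 -2.87  3.36] M [-0.639  0.148  0.108] gap 17.4
d cm [-0.01  0.02  0.04] rotvec deg [ 1.000e-02 -4.000e-02  9.188e+01]
```

play_rows --motion '[{"tx":0,"ty":0,"tz":0,"rx":0,"ry":0,"rz":-2},{"tx":0,"ty":0,"tz":0,"rx":0,"ry":0,"rz":0}]'

```text
t: 22.6
tool_pos: [0.567, 0.0588, 0.1429]
tool_rot: [-3.141, -0.0, 1.715]
wrist_force: [-0.7, -4.2, 2.9]
finger_gap: 0.203
grip_force: 39.7
```

```bash
python3 go.py .567 .059 .1433 -2.93
```

```text
22.6 q [ 0.103  0.397 -0.056  1.119  0.     1.53 ] p [0.567  0.0588 0.1429] [-3.1411e+00 -4.0000e-04  1.7146e+00] F [-0.66 -4.19  2.88] M [-0.983  0.282  0.217] gap 17.4
d cm [-0.    0.02  0.04] rotvec deg [ 2.000e-02 -4.000e-02  9.388e+01]
```

play_rows --motion '[{"tx":0,"ty":0,"tz":0,"rx":0,"ry":0,"rz":-2},{"tx":0,"ty":0,"tz":0,"rx":0,"ry":0,"rz":0}]'

```text
t: 22.8
tool_pos: [0.5671, 0.0588, 0.1429]
tool_rot: [-3.141, -0.0, 1.68]
wrist_force: [-0.8, -4.8, 2.5]
finger_gap: 0.205
grip_force: 39.8
```

```bash
python3 go.py .567 .059 .1433 -2.93
```

```text
22.8 q [ 0.103  0.397 -0.056  1.119  0.     1.565] p [0.5671 0.0588 0.1429] [-3.1412e+00 -3.0000e-04  1.6798e+00] F [-0.76 -4.83  2.52] M [-1.255  0.194  0.264] gap 17.5
d cm [-0.01  0.02  0.04] rotvec deg [ 1.000e-02 -3.000e-02  9.588e+01]
```

play_rows --motion '[{"tx":0,"ty":0,"tz":0,"rx":0,"ry":0,"rz":2},{"tx":0,"ty":0,"tz":0,"rx":0,"ry":0,"rz":0}]'

```text
t: 23.0
tool_pos: [0.5671, 0.0588, 0.1429]
tool_rot: [-3.141, -0.0, 1.717]
wrist_force: [-0.7, -5.9, 2.9]
finger_gap: 0.204
grip_force: 39.7
```

play_rows --jaw 4.0 --motion '[{"tx":0,"ty":0,"tz":0,"rx":0,"ry":0,"rz":0},{"tx":0,"ty":0,"tz":0,"rx":0,"ry":0,"rz":0},{"tx":0,"ty":0,"tz":0,"rx":0,"ry":0,"rz":0},{"tx":0,"ty":0,"tz":0,"rx":0,"ry":0,"rz":0},{"tx":0,"ty":0,"tz":0,"rx":0,"ry":0,"rz":0},{"tx":0,"ty":0,"tz":0,"rx":0,"ry":0,"rz":0},{"tx":0,"ty":0,"tz":0.3,"rx":0,"ry":0,"rz":0},{"tx":0,"ty":0,"tz":1,"rx":0,"ry":0,"rz":0},{"tx":0,"ty":0,"tz":2,"rx":0,"ry":0,"rz":0},{"tx":0,"ty":0,"tz":3,"rx":0,"ry":0,"rz":0},{"tx":0,"ty":0,"tz":3,"rx":0,"ry":0,"rz":0},{"tx":-2,"ty":-3,"tz":2,"rx":0,"ry":0,"rz":0},{"tx":-2,"ty":-4,"tz":0,"rx":0,"ry":0,"rz":0},{"tx":-2,"ty":-4,"tz":0,"rx":0,"ry":0,"rz":0},{"tx":-2,"ty":-4,"tz":0,"rx":0,"ry":0,"rz":0},{"tx":-2,"ty":-4,"tz":0,"rx":0,"ry":0,"rz":0},{"tx":-2,"ty":-4,"tz":0,"rx":0,"ry":0,"rz":0},{"tx":0,"ty":0,"tz":0,"rx":0,"ry":0,"rz":0},{"tx":0,"ty":0,"tz":0,"rx":0,"ry":0,"rz":0}]'

```text
t: 24.9
tool_pos: [0.447, -0.1716, 0.2568]
tool_rot: [3.141, -0.001, 1.711]
wrist_force: [-0.0, 1.2, -0.4]
finger_gap: 0.473
grip_force: 0.0
```

```bash
python3 - <<'E'
from cell import arm
from fit import *
t=arm.read_camera("top");s=arm.read_camera("scene")
cv2.imwrite("pics/end.png",np.hstack([crop(t,287,215),crop(s,370,245)]))
u,v=proj(t,[.567,.059,.12]);u2,v2=proj(s,[.567,.059,.12])
views=[(t,bluemask(t,u,v)),(s,bluemask(s,u2,v2+4))]
for z in(.0925,.0945,.0965,.0985):print(z,fitcap(views,[.567,.059,1.68,1.75],z))
E
```

```text
0.0925 [(array([0.5655, 0.0606, 1.6195]), np.float64(1.7525)), (array([0.5675, 0.0605, 1.8008]), np.float64(0.1601)), (array([0.5472, 0.0629, 1.3872]), np.float64(1.5408))]
0.0945 [(array([0.5664, 0.0608, 1.5898]), np.float64(1.7716)), (array([0.5664, 0.0602, 1.8548]), np.float64(0.1644)), (array([0.5465, 0.0628, 1.354 ]), np.float64(1.5526))]
0.0965 [(array([0.5641, 0.0598, 1.4478]), np.float64(1.7751)), (array([0.5665, 0.0611, 1.8051]), np.float64(0.1706)), (array([0.5484, 0.0629, 1.3527]), np.float64(1.5664))]
0.0985 [(array([0.5641, 0.0592, 1.5183]), np.float64(1.79)), (array([0.5669, 0.0594, 1.8907]), np.float64(0.1749)), (array([0.5496, 0.0619, 1.4097]), np.float64(1.5803))]
```

View pics/end.png

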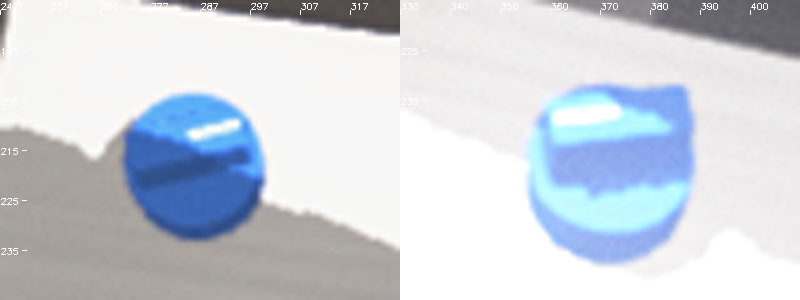

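The final crops show the cap upright and low on the box, at about top (287,218) and scene (371,244), with the arm well clear. The TCP dropped 5.3 mm from the thread entry, which agrees with fully home.

```bash
python3 -c "
from cell import arm
print(arm.hand_in())"
```

```text
the job is handed in; nothing more can be done
None
```

I screwed the blue cap home on the inlet and released it. By the arm's readings its rim is about 21.5 mm below the tip, the wrist force peaked around 17 N, and I handed the job in at about 25 s; the judge returned no verdict.

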